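# Lock the guard sleeve on the hydrogen filter post

## Robot

A 6-joint arm with a two-finger parallel gripper is mounted at the origin on the work surface. World frame = base frame: x ahead of the robot, y to its left, z up, the work surface at z = 0. Lengths are in mm, angles in degrees, forces in N, time in s.
With the tool pointing down it reaches from about 350 to 850 mm from the base axis. Payload 8.1 kg.
Tool frame: the origin (TCP) lies between the finger pads; the fingertips stand ahead of it and the grasp point (between the pads) lies 2 mm behind it (nose_length is the z of the fingertips in the tool frame, in mm); z points along the fingers, y is the direction in which the jaws open and shut (so a half turn about z gives the same grasp; the last joint's range is limited). The gripper opens to 85 mm and grips with 20 to 120 N. Pads are 22 mm wide; open, the fingers measure 114 mm over their backs; the gripper's body (76 mm by 85 mm) begins 54 mm behind the grasp point. The pads swing forward as they close: fully open they stand 13 mm farther back than shut.
Start: joints at [-78.747, 7.471, 85.268, -0, 87.261, -4.893], TCP at [166.871, -576.332, 213.492] pointing down, gripper open.
Joint ranges: [-169.43, 169.43], [-51.17, 129.36], [1.28, 143.12], [-76.62, 256.62], [0, 156.53], [-152.29, 152.29]. Speed limits (degrees/s): [136.94, 136.94, 159.86, 180, 180, 180].

## Interface

Orientations are given as [roll, pitch, yaw] about the fixed x, y, z axes, in that order (R = Rz(yaw) Ry(pitch) Rx(roll)).
In Python, from bench import * gives the robot as it stands.
- The arm moves only by the tool jog_arm, never from a script. Its argument "plan" is a list of rows, each a list of 3 entries, a list of its own where there are three numbers: the turn, a rotation vector about the tool's x, y, z in degrees, then the shift along the tool's x, y, z in m, then the gripper's target within -1 to 1 (fully open at 1, half-way at 0, shut at -1). A call has 1 to 12 rows; each row is the pose to reach, as a shift and turn from the pose commanded when the call began, along the tool's axes at that moment; what a row does not reach only later rows make up. A row lasts 1/8 s, in which the tool goes at most 62.5 mm and 10.7 degrees, less where a joint would pass 70% of its speed; a pose out of reach is approached as far as the arm can. A call with a gripper value outside its range is refused whole. The fingers move at their own pace and stop on an object; "force" is the grip in N (left out, the last holds). Time passes only in rows, so rows that repeat a pose let the fingers close. It gives the time, the measured TCP pose, the force and the opening at its end, in the units of the state.
- sense(): the state, without advancing time (a new reading comes with each control period).
- snapshot(name): name is "scene" or "top" or "wrist"; returns (picture, depth): 480x640x3 uint8, blue, green, red; 480x640 float32, mm along the optical axis (not along the pixel's ray), 0 where there is no reading.
- camera_info(name): a dict with "fov_y" (degrees; the focal length in pixels is half the picture's height over the tangent of half this angle, whatever the lens; pixels are square), "cx", "cy" (the principal point, pixels), "dist_coeffs" ([k1, k2, p1, p2, k3] as OpenCV has them; the pictures are not rectified), "origin" and "orientation" of the camera in the world. Camera axes: x right, y down, z forward; pixel columns grow to the right and rows downward; lengths in mm; the calibration is good to about 2 mm. A picture is of the moment at which its call begins: read the wrist's pose just before it. camera_info takes no time and is no camera call; for the wrist camera it gives the pose at the moment of the call.
- hand_in(): hands the job in, once; it reports no verdict.
The state is a dict: "time": time; "joint_pos": joint angles; "qd": joint speeds; "joint_efforts": joint torques, N m; "tool_pos": TCP position; "tcp_rot": TCP orientation; "ft_force": force on the tool from outside, world axes, zero at the start; "wrist_torque": the same for the moment, N m; "finger_gap": finger opening in mm.
Only numpy, scipy, OpenCV 4.12 (cv2) and the standard library are available. Lean on these libraries where they do the work, as an engineer would, in place of code of your own. Each camera call takes 0.05 s, during which the arm holds its last target.

## Task

Take the slotted guard sleeve with the square collar off its sloping peg on the drying rack and fit it, collar up, over the upright filter post. Line up its two slots with the post's cross pin, push it down against the spring, turn it clockwise (seen from above) to the stop and let it spring up so that it stays bayonet-locked, then let go. Leave the plain sleeve on the rack and the other things where they are.

Things in the scene. Friction and masses are not known exactly. Their poses are not given: they have to be found in the camera images.
- sleeve_mid (a point): Slotted guard sleeve: bare aluminium tube open at both ends, 90 mm long, bore 35 mm, outside 43 mm, square grip collar near its upper end, about 0.15 kg. Point on its axis, half-way up (45 mm above the lower end). z: along the axis to the collar end. Starts on one of the rack's pegs, collar up, leaning 30 degrees from vertical with the peg, its y axis level (along the rack). Turning by half a turn makes no difference.
- sleeve_collar (a point): Middle of the sleeve's square grip collar, on the sleeve's axis, 68 mm above its lower end. The collar is 46 mm over its flats, corners bevelled, 40 mm high (48 to 88 mm above the lower end); its flats face the sleeve's +x, -x, +y and -y. Axes as the sleeve's.
- sleeve_foot (a point): Centre of the sleeve's open lower end. Two J-shaped slots through the wall start here, mouths 11 mm wide, centred on the sleeve's +x and -x. Each rises to 33 mm; from 22 to 33 mm up it runs sideways (counter-clockwise from above, +x towards +y) to an end pocket 75 degrees (1.31 rad) on, whose floor is 15 mm up. Turning the sleeve clockwise brings the pins to the pockets.
- post_top (a point): Centre of the top of the fixed filter post's upright steel column, 156 mm above the table; column 32 mm in diameter, bevelled over its top 6 mm. It stands on a black 100 x 100 mm block, 40 mm high with its round plate. z is up, x along the cross pin. A locked sleeve has its middle 51 mm below this point and is turned 75 degrees clockwise from where its x axis lay along the pin.
- post_pin (a point): Centre of the cross pin through the column, on the column's axis, 77.5 mm below its top: dark steel, 7 mm thick, both ends standing out to 27 mm from the axis along this point's x and -x.
- follower (a joint): Sprung grey plastic disc, 54 mm in diameter, round the column's foot, on which the sleeve's lower end rests. Value: how far it is pressed down, 0 to 0.018 m. At 0 its top is 90 mm below the column's top. It pushes back with about 3 N at first, 8 N at 17 mm. The pins can run along the slots at 13 to 17 mm (15 is best); a locked sleeve holds it 6 mm down.
- rack: Fixed drying rack: a white plastic board 200 mm long (along its y) and 80 mm wide, sloping 30 degrees on steel feet, with two white pegs at its y = +55 and -55 mm. Origin on the table. The pegs, 31 mm in diameter and 61 mm long, stand square to the board and so lean 30 degrees from vertical towards its -x (to the robot's right); their roots are 55 mm above the table.
- spacer_mid (a point): The plain sleeve on the rack's other peg: aluminium tube, 43 mm in diameter, 75 mm long, no slots, no collar. Point on its axis, half-way up. Must be left there.
- bottle: Closed plastic bottle, 60 mm in diameter, 120 mm tall; origin under its centre. Leave alone.
- beaker: Glass beaker, 70 mm in diameter, 85 mm tall; origin under its centre. Leave alone.
- meter: Black hand-held meter lying flat, 85 x 150 x 40 mm; origin under its centre. Leave alone.
Not all that is in view belongs to the job. Leave any yellow look-alike of the part that bears post_top alone. Leave any turquoise look-alike of the part that bears sleeve_mid alone.

How it is judged (in metres and radians):
On the way, in this order (a step that is already met when the one before it is completed fails the run):
1. the slotted sleeve is off the rack's peg, more than 100 mm from where it began (distance of sleeve_mid from where it was at the start of the episode above 0.1 m), for 0.1 s.
2. the sleeve is round the post, upright, and pushed down so that the follower is at least 11 mm down, the slots still within 0.5 rad of the cross pin (horizontal distance between sleeve_mid and post_top below 0.006 m and angle between sleeve_mid's own z axis and vertical below 0.1 rad and value of joint follower above 0.011 m and angle between the x axis of sleeve_mid and the x axis of post_top, either way round below 0.5 rad), for 0.05 s.
At the end, for the whole second after the job is handed in: The slotted sleeve is on the post, collar up, within 5 mm of its axis and 0.08 rad of upright, its middle 48 to 54 mm below the column's top, its x axis 1.11 to 1.51 rad from the cross pin, the follower held 3 to 9 mm down, and at rest (horizontal distance between sleeve_mid and post_top below 0.005 m and angle between sleeve_mid's own z axis and vertical below 0.08 rad and z of sleeve_mid in the frame of post_top between -0.054 and -0.048 m and angle between the x axis of sleeve_mid and the x axis of post_top, either way round between 1.11 and 1.51 rad and value of joint follower between 0.003 and 0.009 m and linear speed of sleeve below 0.02 m/s); the robot touches nothing.
It fails at once if the plain sleeve is moved more than 20 mm (distance of spacer_mid from where it was at the start of the episode above 0.02 m).
It fails at once if the bottle is moved more than 20 mm (distance of bottle from where it was at the start of the episode above 0.02 m).
It fails at once if the beaker is moved more than 20 mm (distance of beaker from where it was at the start of the episode above 0.02 m).
It fails at once if the meter is moved more than 20 mm (distance of meter from where it was at the start of the episode above 0.02 m).
It also fails if it takes over 58 s, if anything falls off the work surface, if the arm or the gripper's body presses on something with over 40 N, if the wrist force passes 120 N, or if a joint passes its speed limit or range.

## Working session

There is one attempt and no reset: what is moved stays moved. The work goes in short steps, Python scripts to look and compute and a tool call to move; the robot and the scene stay as the last step left them, time stands still between calls to the robot, and variables do not carry over. Pictures are saved under pics/ and viewed, and the job is handed in when it is done.

Besides the shell and the picture viewer there is one more tool, called after "Request:" as name(argument=value, ...) on one line, values as JSON. jog_arm: Moves the arm, as the interface text tells. Its arguments: {"type":"object","properties":{"plan":{"type":"array","items":{"type":"array"}},"force":{"type":"number"}},"required":["plan"]}

```bash
ls; mkdir -p pics
python3 - <<'E'
from bench import *
import cv2
print(sense())
for n in ("scene","top"):
    p,d=snapshot(n); cv2.imwrite(f"pics/{n}0.png",p); print(n,camera_info(n))
    import numpy as np; np.save(f"{n}0.npy",d)
print(camera_info("wrist"))
E
```

```text
pics
{'time': 0.0, 'joint_pos': array([-7.87478594e+01,  7.51715136e+00,  8.53280999e+01,  3.12806702e-04,
        8.72598393e+01, -4.89456760e+00]), 'qd': array([ 0.00205818,  0.0470691 , -0.0197231 , -0.00236585, -0.0175963 ,
        0.0378081 ]), 'joint_efforts': array([-1.24955426e-03, -5.69405651e+01, -5.00551879e+01, -2.03020036e-04,
        1.53276353e-02, -2.66347183e-05]), 'tool_pos': array([ 166.75649482, -575.77390269,  212.43444301]), 'tcp_rot': array([-1.79895319e+02, -9.27785771e-03,  1.61466845e+01]), 'ft_force': array([ 0.65024058,  0.51745666, -0.168103  ]), 'wrist_torque': array([ 0.01029782, -0.00591398,  0.01141345]), 'finger_gap': 85.14431484602689}
scene {'fov_y': 52.023191547138, 'cx': 313.7691260997212, 'cy': 240.03225742959194, 'dist_coeffs': array([-0.12968895,  0.        ,  0.        ,  0.        ,  0.        ]), 'origin': array([1046.22423489,  222.43841071,  727.28584056]), 'orientation': array([-138.34596719,    0.2651998 ,  120.23343058])}
top {'fov_y': 43.64025625740962, 'cx': 313.8671001644498, 'cy': 240.04659223091656, 'dist_coeffs': array([-0.20420422,  0.        ,  0.        ,  0.        ,  0.        ]), 'origin': array([ 357.77204242,  -54.52945612, 1126.13941205]), 'orientation': array([-168.75308371,    0.38234919,  -88.65255428])}
{'fov_y': 68.57545316884851, 'cx': 325.63813702763, 'cy': 236.80598026846965, 'dist_coeffs': array([-0.01753271,  0.        ,  0.        ,  0.        ,  0.        ]), 'origin': array([ 246.25964038, -552.05787939,  372.66992527]), 'orientation': array([ 1.61315016e+02,  1.02436670e-01, -7.38045970e+01])}
```

View pics/scene0.png

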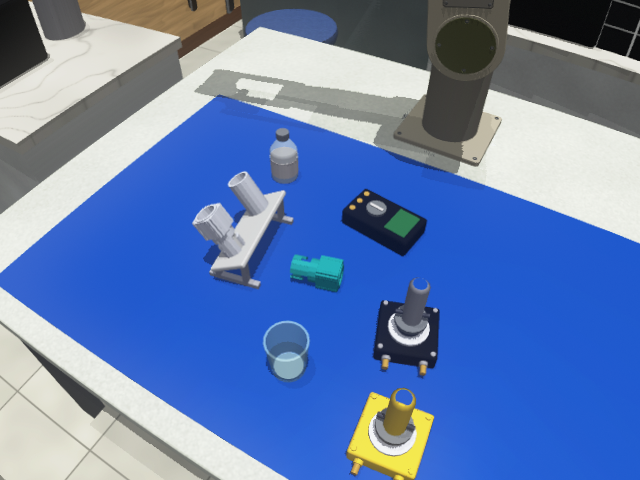

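View pics/top0.png

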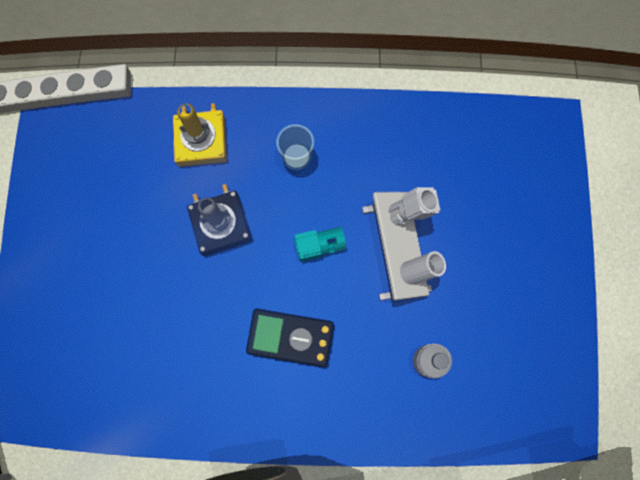

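The target is the slotted sleeve with the square collar, scene (212,225) / top (425,202). The plain sleeve is at scene (245,192) and the black post at scene (417,300) / top (212,210). The yellow post and the turquoise sleeve on the table are decoys. Next I'll take an enlarged crop and compute the clouds.

```bash
cat > h.py <<'E'
import numpy as np, cv2
from scipy.spatial.transform import Rotation as Rn
def K(ci):
    f=240/np.tan(np.radians(ci["fov_y"]/2)); return np.array([[f,0,ci["cx"]],[0,f,ci["cy"]],[0,0,1.]])
def R(ci): return Rn.from_euler('xyz',ci["orientation"],degrees=True).as_matrix()
def cloud(ci,d):
    v,u=np.mgrid[:480,:640].astype(float)
    n=cv2.undistortPoints(np.stack([u.ravel(),v.ravel()],1)[:,None],K(ci),ci["dist_coeffs"])[:,0]
    c=np.c_[n,np.ones(len(n))]*d.reshape(-1,1)
    return (c@R(ci).T+ci["origin"]).reshape(480,640,3)
def proj(ci,P):
    c=(np.atleast_2d(P)-ci["origin"])@R(ci)
    return cv2.projectPoints(c,np.zeros(3),np.zeros(3),K(ci),ci["dist_coeffs"])[0][:,0]
E
python3 - <<'E'
from bench import camera_info
from h import *
for n in("scene","top"):
    ci=camera_info(n); d=np.load(n+"0.npy"); c=cloud(ci,d)
    np.save(n+"c.npy",c)
    for uv in ({"scene":[(417,283),(245,178),(212,215),(225,235),(430,332),(250,240)],"top":[(209,204),(425,202),(435,265),(235,235),(400,250)]}[n]):
        print(n,uv,c[uv[1],uv[0]].round(1))
p=cv2.imread("pics/scene0.png"); q=cv2.imread("pics/top0.png")
a=cv2.resize(p[160:300,180:300],None,fx=3.2,fy=3.2,interpolation=2)
b=cv2.resize(p[265:375,365:450],None,fx=4,fy=4,interpolation=2)
b=cv2.resize(b,(int(b.shape[1]*a.shape[0]/b.shape[0]),a.shape[0]))
cv2.imwrite("pics/crop1.png",np.hstack([a,b]))
E
```

```text
scene (417, 283) [488.  112.8   3.4]
scene (245, 178) [ 521.2 -233.   131.6]
scene (212, 215) [ 635.8 -217.3  143.6]
scene (225, 235) [ 634.2 -198.2  102.8]
scene (430, 332) [595.  174.8  35.8]
scene (250, 240) [ 600.4 -173.1   71. ]
top (209, 204) [640.6 158.8  31.5]
top (425, 202) [ 635.4 -239.2   98.8]
top (435, 265) [ 522.6 -256.    95.8]
top (235, 235) [580.9 105.3  35. ]
top (400, 250) [ 555.  -199.3   58.2]
```

View pics/crop1.png

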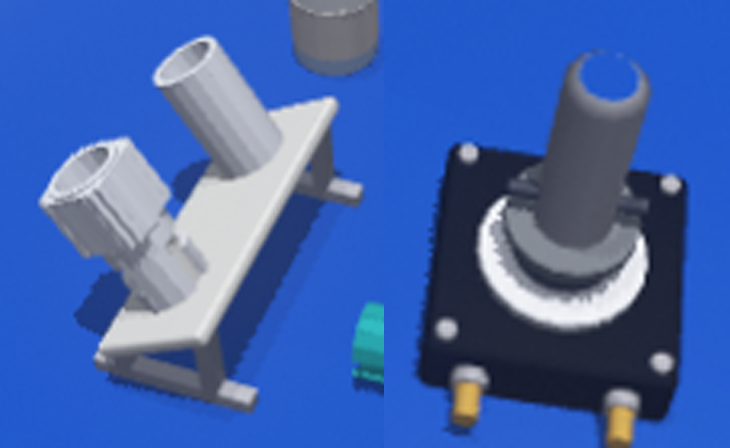

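Crop confirms: left object has a square collar and slots (the target); the plain tube lies behind it. Pin and black base are visible on the right. Fitting geometry from depth.

```bash
grep -n "nose" -r bench* 2>/dev/null | head
python3 - <<'E'
import numpy as np,cv2
from scipy.optimize import least_squares
S=np.load("scenec.npy");T=np.load("topc.npy")
A=np.vstack([S.reshape(-1,3),T.reshape(-1,3)])
def box(a,x,y,z): return a[(a[:,0]>x[0])&(a[:,0]<x[1])&(a[:,1]>y[0])&(a[:,1]<y[1])&(a[:,2]>z[0])&(a[:,2]<z[1])]
def plane(p):
    for _ in range(6):
        m=p.mean(0);n=np.linalg.svd(p-m,full_matrices=False)[2][2];r=(p-m)@n;p=p[abs(r)<max(2,2*np.median(abs(r)))]
    return m,n*np.sign(n[2]),len(p),np.std(r)
for nm,C,pp in(("scene",S,[(250,240),(262,215),(238,255),(260,230)]),("top",T,[(395,250),(385,230),(400,280),(390,215)])):
    L=np.vstack([C[v-4:v+5,u-4:u+5].reshape(-1,3) for u,v in pp]);m,n,k,s=plane(L);print(nm,"board",m.round(1),n.round(3),k,round(s,2),"tilt",np.degrees(np.arccos(n[2])))
    t=C.reshape(-1,3);t=box(t,(300,750),(-350,300),(-15,15));print("table z",np.median(t[:,2]))
    b=box(C.reshape(-1,3),(530,680),(80,220),(30,45));print("block",b.min(0).round(),b.max(0).round(),np.median(b,0))
    col=box(C.reshape(-1,3),(560,660),(100,190),(85,157))
    print("col",len(col),col.mean(0),col.max(0))
    if len(col)>30:
        f=lambda q:np.hypot(col[:,0]-q[0],col[:,1]-q[1])-16
        r=least_squares(f,col.mean(0)[:2]-[0,5],loss="soft_l1");print("col fit",r.x,np.abs(r.fun).mean())
E
```

```text
scene board [ 588.8 -176.8   70. ] [ 0.091 -0.492  0.866] 251 0.79 tilt 30.05531725528549
table z 3.358088025270092
block [544.  80.  30.] [668. 202.  45.] [625.44838809 147.33836682  36.43138718]
col 674 [616.63422795 142.44143841 125.65955297] [623.54169742 165.43148562 156.97161095]
col fit [605.04578289 140.36775642] 0.9288022033191026
top board [ 555.1 -186.7   71.2] [ 0.176 -0.972  0.156] 221 4.06 tilt 80.99870961106606
table z 1.389239814858911
block [546.  80.  30.] [667. 201.  45.] [594.8305848  130.08512954  34.99343088]
col 324 [599.65143233 134.97844257 132.49883491] [622.34990389 164.69029018 156.82241047]
col fit [606.83550423 140.12629907] 1.191486437458085
```

Run:
```python
import numpy as np
from scipy.optimize import least_squares
S=np.load("scenec.npy");T=np.load("topc.npy")
n=np.array([0.091,-0.492,0.866]);n/=np.linalg.norm(n)
ry=np.cross([0,0,1],-np.array([n[0],n[1],0]));ry/=np.linalg.norm(ry); rx=np.cross(ry,n); print("rx",rx,"ry",ry)
def rf(C): 
    p=C.reshape(-1,3); return np.c_[p@rx,p@ry,p@n]
bh=np.array([588.8,-176.8,70.0])@n
for nm,C in(("scene",S),("top",T)):
    q=rf(C)
    w=C.reshape(-1,3); near=(abs(w[:,0]-575)<130)&(abs(w[:,1]+200)<110)
    q=q[near]; h=q[:,2]-bh
    bd=q[abs(h)<3]; bd=bd[(bd[:,0]>np.percentile(bd[:,0],3))]
    print(nm,"board ext rx",np.percentile(bd[:,0],[1,5,95,99]).round(1),"ry",np.percentile(bd[:,1],[.5,2,98,99.5]).round(1))
    t=q[(h>8)&(h<105)]
    for s,lab in((0,"plain"),(1,"slotted")):
        c0=np.array([555,-200,0])@ry
        k=t[((t[:,1]<c0) if s else (t[:,1]>c0))]
        kh=k[:,2]-bh
        print(lab,len(k),"hmax",np.percentile(kh,[90,99,99.8]).round(1))
        if s: 
            c=k[(kh>52)&(kh<86)]; print("collar ext",np.percentile(c[:,0],[2,10,90,98]).round(1),np.percentile(c[:,1],[2,10,90,98]).round(1)); k=k[(kh>10)&(kh<44)]
        else: k=k[(kh>10)&(kh<72)]
        med=np.median(k,0)
        r=least_squares(lambda z:np.hypot(k[:,0]-z[0],k[:,1]-z[1])-21.5,med[:2],loss="soft_l1")
        print("axis rx,ry",r.x.round(2),np.abs(r.fun).mean().round(2),"root world",(r.x[0]*rx+r.x[1]*ry+bh*n).round(1))
```

```text
rx [-0.15747966  0.8514285   0.5002696 ] ry [-0.98332174 -0.18187455  0.        ]
scene board ext rx [-343.6 -340.8 -195.2 -193.3] ry [-639.3 -626.  -428.3 -423.3]
plain 903 hmax [73.5 75.6 76. ]
axis rx,ry [-236.36 -466.32] 1.27 root world [ 514.1 -215.4   55.9]
slotted 1718 hmax [87.2 90.1 90.7]
collar ext [-253.6 -249.7 -211.6 -210.5] [-600.6 -599.8 -561.6 -557.6]
axis rx,ry [-238.79 -578.27] 34.15 root world [ 624.5 -197.1   54.7]
top board ext rx [-349.5 -346.4 -197.5 -194.3] ry [-638.8 -620.2 -425.  -422.6]
plain 981 hmax [73.6 76.  76.6]
axis rx,ry [-237.24 -467.03] 1.75 root world [ 514.9 -216.    55.5]
slotted 1471 hmax [87.4 90.1 90.9]
collar ext [-256.4 -253.7 -213.5 -212. ] [-598.5 -592.9 -554.  -553.1]
axis rx,ry [-240.35 -577.94] 39.53 root world [ 624.5 -198.5   53.9]
```

```bash
cat >> h.py <<'E'
n=np.array([0.091,-0.492,0.866]);n/=np.linalg.norm(n)
ry=np.cross([0,0,1],-np.array([n[0],n[1],0]));ry/=np.linalg.norm(ry); rx=np.cross(ry,n)
bh=np.array([588.8,-176.8,70.0])@n
def rel(p0,R0,p1,R1):
    return Rn.from_matrix(R0.T@R1).as_rotvec(degrees=True).round(2),((R0.T@(np.array(p1)-p0))/1000).round(4)
def E(e): return Rn.from_euler('xyz',e,degrees=True).as_matrix()
E
python3 - <<'E'
from h import *
root=-236*rx-577*ry+bh*n
print("root",root,"collar",root+68*n,"top",root+90*n)
Rg=np.c_[rx,-ry,-n]; print(np.linalg.det(Rg),Rn.from_matrix(Rg).as_euler('xyz',degrees=True))
p0=np.array([166.871,-576.332,213.492]);R0=E([180,0,16.147])
print(rel(p0,R0,root+(66+90)*n,Rg), root+156*n)
E
```

```text
root [ 622.8442985  -194.94943398   56.11137104] collar [ 629.03136742 -228.40039999  114.99051039] top [ 631.03306618 -239.22277135  134.03964371]
1.0 [180.         -30.01783794 100.47896611]
(array([ 22.05,  24.35, -82.25]), array([ 0.5363, -0.1619,  0.0223])) [ 637.03816248 -271.68988541  191.18704368]
```

Request:
jog_arm(plan=[[[22.05, 24.35, -82.25], [0.5363, -0.1619, 0.0223], 1], [[22.05, 24.35, -82.25], [0.5363, -0.1619, 0.0223], 1], [[22.05, 24.35, -82.25], [0.5363, -0.1619, 0.0223], 1], [[22.05, 24.35, -82.25], [0.5363, -0.1619, 0.0223], 1], [[22.05, 24.35, -82.25], [0.5363, -0.1619, 0.0223], 1], [[22.05, 24.35, -82.25], [0.5363, -0.1619, 0.0223], 1], [[22.05, 24.35, -82.25], [0.5363, -0.1619, 0.0223], 1], [[22.05, 24.35, -82.25], [0.5363, -0.1619, 0.0223], 1], [[22.05, 24.35, -82.25], [0.5363, -0.1619, 0.0223], 1], [[22.05, 24.35, -82.25], [0.5363, -0.1619, 0.0223], 1], [[22.05, 24.35, -82.25], [0.5363, -0.1619, 0.0223], 1], [[22.05, 24.35, -82.25], [0.5363, -0.1619, 0.0223], 1]], force=60)

```text
time: 1.6
tool_pos: [636.2, -272.9, 191.7]
tcp_rot: [180.0, -30.0, 100.4]
ft_force: [0.2, 0.1, 0.6]
finger_gap: 85.1
```

Run:
```python
from bench import *
from h import *
s=sense();print(s["time"],s["tool_pos"],s["tcp_rot"],s["joint_pos"].round(1))
ci=camera_info("wrist"); p,d=snapshot("wrist"); cv2.imwrite("pics/w1.png",p); np.save("w1.npy",d); np.save("w1ci.npy",ci,allow_pickle=True)
print(ci["origin"],ci["orientation"])
```

```text
1.6 [ 636.19551538 -272.89686413  191.65056531] [179.99704528 -29.98522248 100.37629876] [-38.1  44.4  45.2  21.  112.3 -44.3]
[ 637.82424589 -280.31767585  371.59093089] [-1.68718739e+02 -1.97629197e-02  1.04255250e+01]
```

View pics/w1.png

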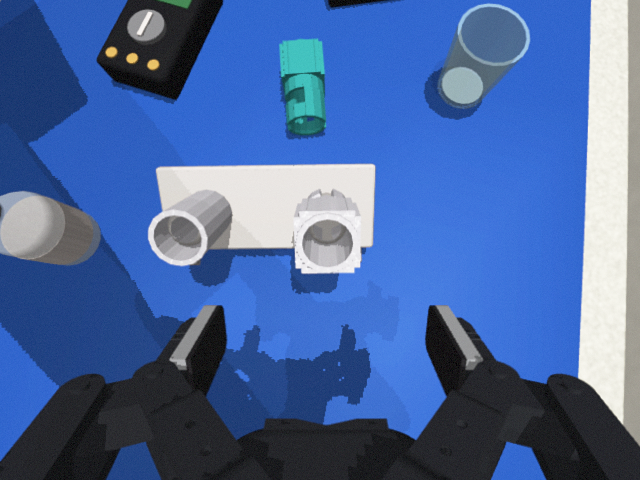

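Run:
```python
from h import *
ci=np.load("w1ci.npy",allow_pickle=True).item(); d=np.load("w1.npy"); c=cloud(ci,d)
q=np.stack([c@rx,c@ry,c@n-bh],-1).reshape(-1,3)
near=(abs(q[:,0]+236)<60)&(abs(q[:,1]+577)<45)
k=q[near]
print("board h",np.median(k[(abs(k[:,2])<6),2]))
top=k[(k[:,2]>84)&(k[:,2]<93)]; print(len(top),np.percentile(top[:,2],[5,50,95]),"ext",np.percentile(top[:,0],[1,3,97,99]).round(1),np.percentile(top[:,1],[1,3,97,99]).round(1))
b=q[(abs(q[:,2])<3)&(abs(q[:,0]+236)<80)&(abs(q[:,1]+522)<120)]; print("board",np.percentile(b[:,0],[1,99]),np.percentile(b[:,1],[1,99]))
m=cv2.findNonZero(((abs(c@n-bh-88)<4)&(abs(c@rx+236)<40)&(abs(c@ry+577)<40)).astype(np.uint8)); print(cv2.minAreaRect(m))
# table
g=c.reshape(-1,3);g=g[(abs(g[:,2])<15)&(g[:,0]>500)];print("table",np.median(g[:,2]))
root=-236*rx-577*ry+bh*n
print(proj(ci,[root+90*n,root+68*n]))
```

```text
board h -3.2132705792956244
2116 [84.28921582 85.96818249 87.7965905 ] ext [-258.6 -257.6 -213.2 -212.7] [-599.9 -599.3 -555.2 -554.6]
board [-270.78338618 -195.33014894] [-616.92280809 -425.02931232]
((326.5, 241.0), (62.0, 67.0), 90.0)
table 0.6893149374187999
[[326.62415893 245.02555827]
 [326.52311838 234.87579509]]
```

Request:
jog_arm(plan=[[[0, 0, 0], [0, 0, 0.02], 1], [[0, 0, 0], [0, 0, 0.045], 1], [[0, 0, 0], [0, 0, 0.07], 1], [[0, 0, 0], [0, 0, 0.085], 1], [[0, 0, 0], [0, 0, 0.091], 1], [[0, 0, 0], [0, 0, 0.091], 1], [[0, 0, 0], [0, 0, 0.091], 1]])

```text
time: 2.52
tool_pos: [629.2, -227.7, 113.5]
tcp_rot: [179.9, -29.9, 100.5]
ft_force: [0.2, -0.1, 0.3]
finger_gap: 85.3
```

Run:
```python
from bench import *
from h import *
s=sense();print(s["time"],s["tool_pos"],s["tcp_rot"],s["joint_pos"].round(1))
root=-236*rx-577*ry+bh*n
print("cmd",root+65*n); dd=s["tool_pos"]-root; print("meas in rack",dd@rx,dd@ry,dd@n)
ci=camera_info("wrist"); p,d=snapshot("wrist"); cv2.imwrite("pics/w2.png",p)
```

```text
2.525 [ 629.21478544 -227.66545522  113.49204108] [179.91362725 -29.94413506 100.50568682] [-35.8  41.5  57.7  20.7 102.5 -45.7]
cmd [ 628.75840849 -226.92462208  112.3929013 ]
meas in rack -0.15277032303642352 -0.31402668250512417 66.35767093865934
```

View pics/w2.png

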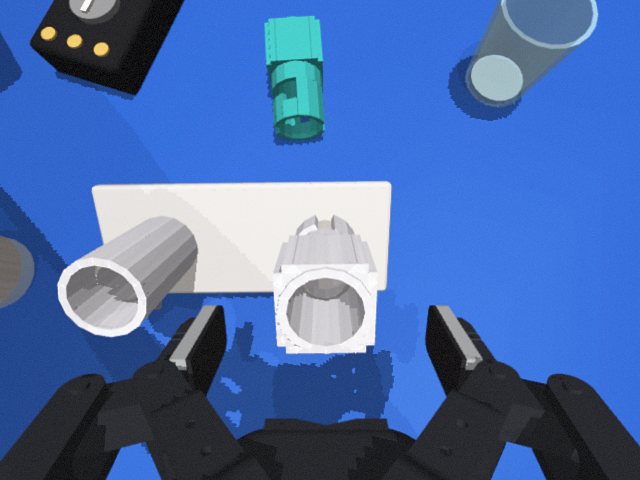

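Run:
```python
from bench import *
from h import *
s=sense(); ci=camera_info("wrist"); p,d=snapshot("wrist"); c=cloud(ci,d)
Rt=E(s["tcp_rot"]); q=(c-s["tool_pos"])@Rt
for uv in((222,308),(215,325),(200,345),(180,360),(430,310),(435,330),(325,275),(325,345),(278,300),(372,300)): print(uv,q[uv[1],uv[0]].round(1))
print(proj(ci,[s["tool_pos"]]))
```

```text
(222, 308) [  8.9 -42.5 -31.7]
(215, 325) [  7.5 -42.4 -42.1]
(200, 345) [ 10.7 -42.1 -59.2]
(180, 360) [ 11.7 -45.2 -68.3]
(430, 310) [  9.   43.  -33.3]
(435, 330) [  4.7  43.2 -41.1]
(325, 275) [ 18.5   0.  -19.9]
(325, 345) [-17.6   0.1 -19.8]
(278, 300) [  5.2 -21.2 -18.2]
(372, 300) [  5.6  21.2 -18.7]
[[324.96193219 291.64266731]]
```

Run:
```python
from bench import *
from h import *
s=sense(); ci=camera_info("wrist"); p,d=snapshot("wrist"); c=cloud(ci,d)
Rt=E(s["tcp_rot"]); q=(c-s["tool_pos"])@Rt
print("cam in tool",(ci["origin"]-s["tool_pos"])@Rt)
for v in range(300,330,4):
    print(v,[(u,*q[v,u].round(0).astype(int)) for u in range(186,232,5)])
cv2.imwrite("pics/w2c.png",cv2.resize(p[280:400,150:270],None,fx=5,fy=5))
```

```text
cam in tool [  83.3604267     0.27458173 -159.65462291]
300 [(186, np.int64(-58), np.int64(-114), np.int64(96)), (191, np.int64(-58), np.int64(-110), np.int64(96)), (196, np.int64(-58), np.int64(-106), np.int64(96)), (201, np.int64(-58), np.int64(-102), np.int64(96)), (206, np.int64(-58), np.int64(-98), np.int64(97)), (211, np.int64(-58), np.int64(-94), np.int64(96)), (216, np.int64(-58), np.int64(-90), np.int64(97)), (221, np.int64(-58), np.int64(-85), np.int64(96)), (226, np.int64(-58), np.int64(-81), np.int64(96)), (231, np.int64(-58), np.int64(-77), np.int64(96))]
304 [(186, np.int64(-61), np.int64(-114), np.int64(95)), (191, np.int64(-61), np.int64(-110), np.int64(95)), (196, np.int64(-61), np.int64(-106), np.int64(96)), (201, np.int64(-62), np.int64(-102), np.int64(96)), (206, np.int64(-61), np.int64(-98), np.int64(95)), (211, np.int64(-62), np.int64(-94), np.int64(96)), (216, np.int64(-61), np.int64(-90), np.int64(95)), (221, np.int64(-61), np.int64(-85), np.int64(94)), (226, np.int64(-61), np.int64(-81), np.int64(94)), (231, np.int64(-61), np.int64(-77), np.int64(95))]
308 [(
[... 2379 characters left out ...]
64(7), np.int64(-42), np.int64(-41)), (221, np.int64(3), np.int64(-42), np.int64(-35)), (226, np.int64(-75), np.int64(-81), np.int64(88)), (231, np.int64(-75), np.int64(-76), np.int64(88))]
328 [(186, np.int64(8), np.int64(-53), np.int64(-44)), (191, np.int64(12), np.int64(-48), np.int64(-51)), (196, np.int64(12), np.int64(-46), np.int64(-52)), (201, np.int64(12), np.int64(-44), np.int64(-51)), (206, np.int64(11), np.int64(-43), np.int64(-50)), (211, np.int64(9), np.int64(-42), np.int64(-46)), (216, np.int64(5), np.int64(-43), np.int64(-41)), (221, np.int64(2), np.int64(-42), np.int64(-36)), (226, np.int64(-78), np.int64(-80), np.int64(86)), (231, np.int64(-78), np.int64(-76), np.int64(86))]
```

View pics/w2c.png

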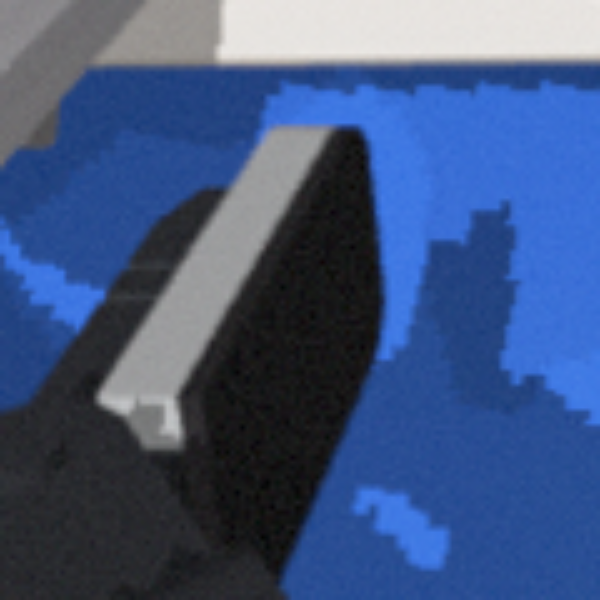

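Run:
```python
from bench import *
from h import *
p,d=snapshot("scene"); ci=camera_info("scene"); c=cloud(ci,d);np.save("s2c.npy",c)
cv2.imwrite("pics/s2c.png",cv2.resize(p[100:300,130:330],None,fx=3,fy=3,interpolation=2))
```

```text
(no output)
```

View pics/s2c.png

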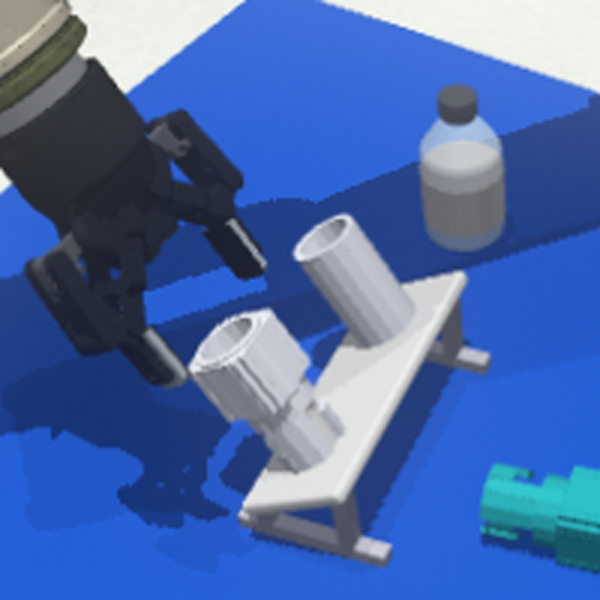

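The picture shows the fingertips still short of the collar (tips at about 33 mm behind the reported TCP when open). So the pads are really about 36 mm farther back than the text's tool geometry says. I'll trust the camera and advance another 35 mm before closing.

Request:
jog_arm(plan=[[[0, 0, 0], [0, 0, 0.012], 1], [[0, 0, 0], [0, 0, 0.025], 1], [[0, 0, 0], [0, 0, 0.035], 1], [[0, 0, 0], [0, 0, 0.035], 1]])

```text
time: 3.22
tool_pos: [624.7, -208.5, 80.5]
tcp_rot: [-179.9, -30.1, 100.5]
ft_force: [0.2, 0.5, -0.4]
finger_gap: 85.5
```

Run:
```python
from bench import *
from h import *
s=sense();print(s["time"],s["tool_pos"],s["tcp_rot"],s["ft_force"])
p,d=snapshot("scene"); q,_=snapshot("wrist")
cv2.imwrite("pics/s3.png",np.hstack([cv2.resize(p[120:280,150:310],(400,400)),cv2.resize(q[200:400,160:490],(400,300))[:300] if 0 else cv2.resize(q[180:400,215:435],(400,400))]))
```

```text
3.225 [ 624.65089398 -208.47426082   80.54224389] [-179.86948627  -30.13519017  100.45406596] [ 0.2357953   0.50418274 -0.42267498]
```

View pics/s3.png

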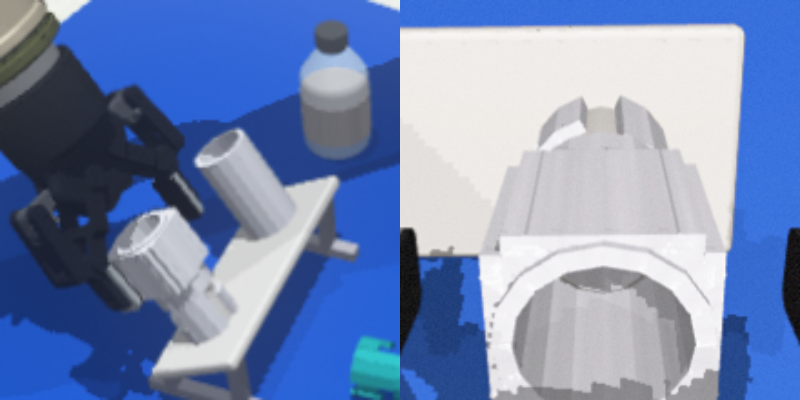

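Request:
jog_arm(plan=[[[0, 0, 0], [0, 0, 0], -1], [[0, 0, 0], [0, 0, 0], -1], [[0, 0, 0], [0, 0, 0], -1], [[0, 0, 0], [0, 0, 0], -1], [[0, 0, 0], [0, 0, 0], -1], [[0, 0, 0], [0, 0, 0], -1]], force=70)

```text
time: 4.08
tool_pos: [625.9, -210.1, 82.7]
tcp_rot: [179.9, -30.0, 100.5]
ft_force: [1.1, -2.8, 5.1]
finger_gap: 45.3
```

Run:
```python
from bench import *
from h import *
s=sense();print(s["time"],s["tool_pos"],s["tcp_rot"],s["ft_force"],s["finger_gap"])
p,d=snapshot("scene"); q,d=snapshot("wrist");ci=camera_info("wrist");c=(cloud(ci,d)-s["tool_pos"])@E(s["tcp_rot"])
cv2.imwrite("pics/s4.png",np.hstack([cv2.resize(p[120:280,150:310],(400,400)),cv2.resize(q[180:400,215:435],(400,400))]))
```

```text
4.075 [ 625.88727113 -210.11650488   82.71945538] [179.93743094 -29.96872211 100.50204991] [ 1.14520527 -2.77126246  5.05939056] 45.2821091616392
```

View pics/s4.png

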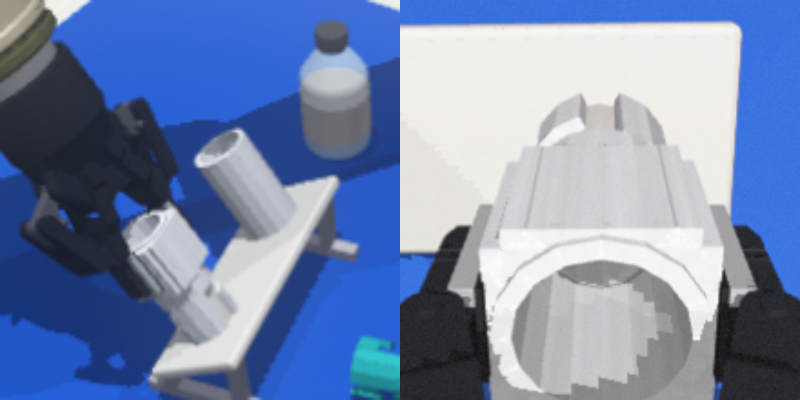

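Request:
jog_arm(plan=[[[0, 0, 0], [0, 0, -0.01], -1], [[0, 0, 0], [0, 0, -0.025], -1], [[0, 0, 0], [0, 0, -0.045], -1], [[0, 0, 0], [0, 0, -0.065], -1], [[0, 0, 0], [0, 0, -0.085], -1], [[0, 0, 0], [0, 0, -0.1], -1], [[0, 0, 0], [0, 0, -0.1], -1]])

```text
time: 5.05
tool_pos: [635.3, -260.3, 170.5]
tcp_rot: [179.9, -29.9, 100.5]
ft_force: [0.6, -0.1, -1.6]
finger_gap: 45.0
```

Run:
```python
from bench import *
from h import *
s=sense();print(s["time"],s["tool_pos"],s["tcp_rot"],s["ft_force"],s["finger_gap"])
p,d=snapshot("scene"); cv2.imwrite("pics/s5.png",p)
```

```text
5.05 [ 635.29294384 -260.25853012  170.48817863] [179.86128858 -29.88056475 100.50825896] [ 0.62498692 -0.12506689 -1.63355546] 45.04919611079107
```

View pics/s5.png

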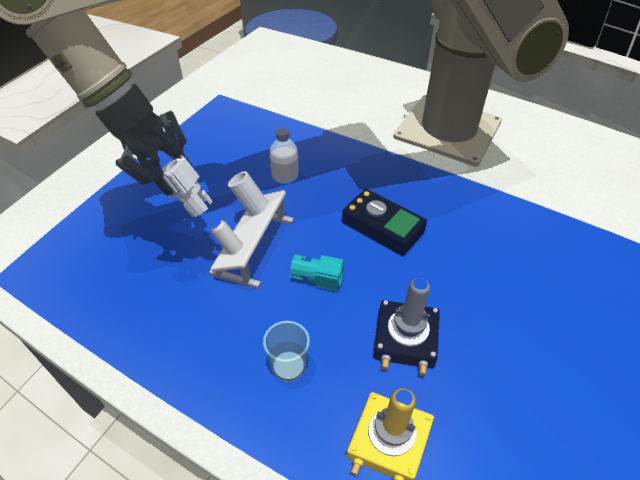

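```bash
cat >> h.py <<'E'
def ray(ci,uv,z):
    m=cv2.undistortPoints(np.array([[uv]],float),K(ci),ci["dist_coeffs"])[0,0]
    r=R(ci)@np.r_[m,1]; return ci["origin"]+r*(z-ci["origin"][2])/r[2]
E
python3 - <<'E'
from bench import *
from h import *
p=cv2.imread("pics/scene0.png"); q=cv2.imread("pics/top0.png")
a=cv2.resize(p[270:350,375:455],(400,400),interpolation=2)
b=cv2.resize(q[185:265,175:255],(400,400),interpolation=2)
cv2.imwrite("pics/crop2.png",np.hstack([a,b]))
ci=camera_info("scene")
e=[ray(ci,(396,310.5),78.5),ray(ci,(429,315),78.5)];print(e,(e[0]+e[1])/2,np.linalg.norm(e[1]-e[0]),np.degrees(np.arctan2(*(e[1]-e[0])[1::-1])))
E
```

```text
[array([612.63555045, 116.02230392,  78.5       ]), array([594.67715895, 164.80087936,  78.5       ])] [603.6563547  140.41159164  78.5       ] 51.97935404593096 110.21176229558648
```

View pics/crop2.png

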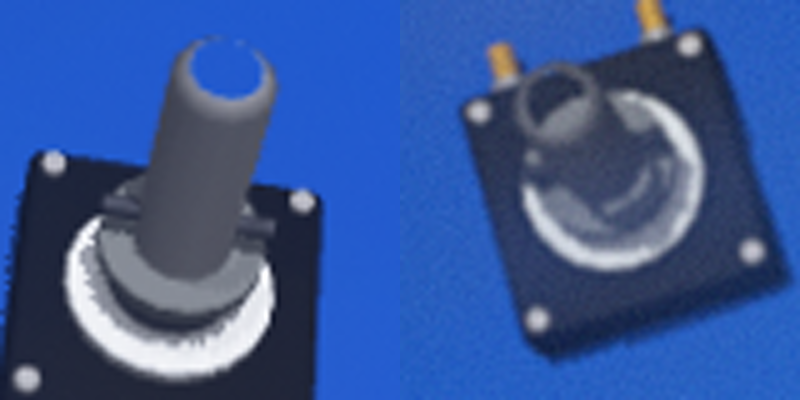

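Run:
```python
from h import *
root=-236*rx-577*ry+bh*n; Rg=np.c_[rx,-ry,-n]
p0=root+130*n; print(p0,rel(p0,Rg,[626,84,250],E([180,0,110])))
```

```text
[ 634.67251849 -258.89981018  168.67443157] (array([  2.49, -29.95,  -9.3 ]), array([0.334 , 0.0538, 0.0991]))
```

Request:
jog_arm(plan=[[[0, -8, 0], [0.06, 0.01, -0.02], -1], [[2.49, -29.95, -9.3], [0.334, 0.0538, 0.0991], -1], [[2.49, -29.95, -9.3], [0.334, 0.0538, 0.0991], -1], [[2.49, -29.95, -9.3], [0.334, 0.0538, 0.0991], -1], [[2.49, -29.95, -9.3], [0.334, 0.0538, 0.0991], -1], [[2.49, -29.95, -9.3], [0.334, 0.0538, 0.0991], -1], [[2.49, -29.95, -9.3], [0.334, 0.0538, 0.0991], -1], [[2.49, -29.95, -9.3], [0.334, 0.0538, 0.0991], -1], [[2.49, -29.95, -9.3], [0.334, 0.0538, 0.0991], -1], [[2.49, -29.95, -9.3], [0.334, 0.0538, 0.0991], -1], [[2.49, -29.95, -9.3], [0.334, 0.0538, 0.0991], -1]])

```text
time: 6.48
tool_pos: [625.9, 83.1, 249.8]
tcp_rot: [-180.0, -0.0, 109.9]
ft_force: [-0.6, -0.2, -1.4]
finger_gap: 45.3
```

Run:
```python
from bench import *
from h import *
s=sense();print(s["time"],s["tool_pos"],s["tcp_rot"],s["ft_force"],s["finger_gap"],s["joint_pos"].round(1))
ci=camera_info("wrist");p,d=snapshot("wrist"); cv2.imwrite("pics/w6.png",p);np.save("w6.npy",d);np.save("w6ci.npy",ci,allow_pickle=True)
p,d=snapshot("scene"); cv2.imwrite("pics/s6.png",p)
```

```text
6.475 [625.94307366  83.07650653 249.79958444] [-1.79989275e+02 -2.75744757e-03  1.09920237e+02] [-0.62456326 -0.21803325 -1.44987099] 45.323879817631315 [  2.9  11.7  76.8  -0.   91.5 -17. ]
```

View pics/w6.png

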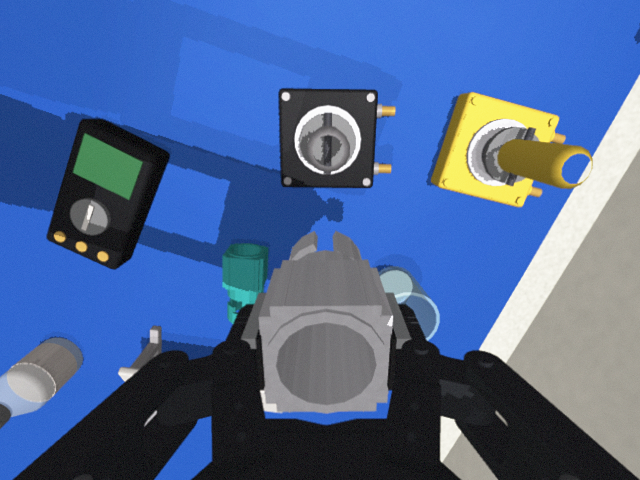

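View pics/s6.png

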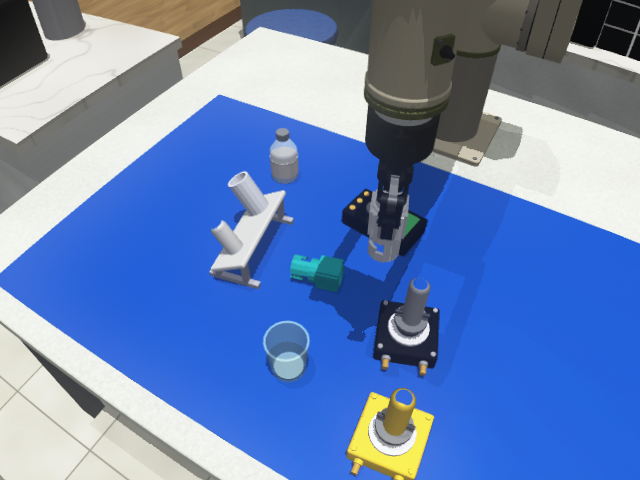

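Run:
```python
from h import *
p=cv2.imread("pics/w6.png");cv2.imwrite("pics/w6c.png",cv2.resize(p[80:200,270:390],(720,600)[:1]*2 if 0 else (600,600),interpolation=2))
```

```text
(no output)
```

View pics/w6c.png

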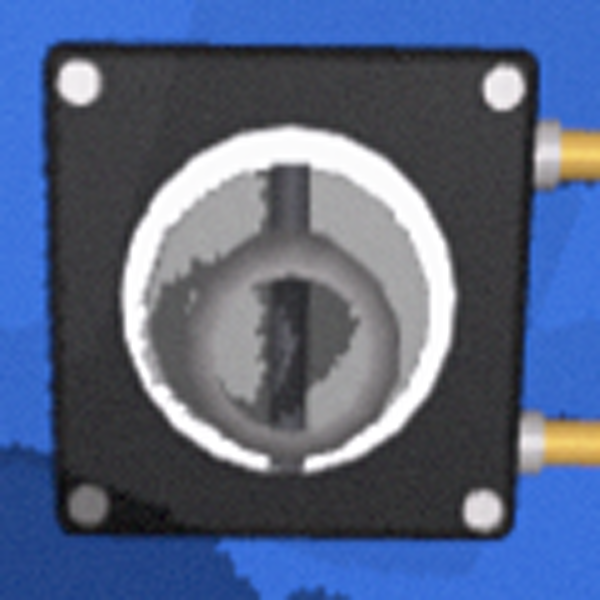

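Run:
```python
from h import *
from scipy.optimize import least_squares
ci=np.load("w6ci.npy",allow_pickle=True).item()
g=lambda x,y,z: ray(ci,(270+x/5-.4,80+y/5-.4),z)
a,b=g(290,165,80),g(288,472,80);print("pin",a,b,(a+b)/2,np.linalg.norm(a-b),np.degrees(np.arctan2(*(a-b)[1::-1])))
s=[g(x,y,37) for x,y in((80,82),(503,87),(87,505),(483,510))];print("screws",np.round(s,1),np.mean(s,0)); 
for i,j in((0,2),(1,3)):print(np.degrees(np.arctan2(*(s[i]-s[j])[1::-1])))
for i,j in((0,1),(2,3)):print(np.degrees(np.arctan2(*(s[i]-s[j])[1::-1]))+90)
c=g(294,338,150);print("col centre approx",c)
for x in(190,398):print(g(x,338,150))
C=cloud(ci,np.load("w6.npy")); q=C.reshape(-1,3); k=q[(abs(q[:,0]-605)<25)&(abs(q[:,1]-140)<25)&(q[:,2]>92)&(q[:,2]<149)]
r=least_squares(lambda z:np.hypot(k[:,0]-z[0],k[:,1]-z[1])-16,[605,140],loss="soft_l1");print(len(k),r.x,abs(r.fun).mean())
k=q[(abs(q[:,0]-605)<25)&(abs(q[:,1]-140)<25)&(q[:,2]>148)];print(len(k),np.percentile(k,[2,98],axis=0))
```

```text
pin [598.10360475 166.58865714  80.        ] [616.36470596 115.52023437  80.        ] [607.23415535 141.05444575  80.        ] 54.23515115985825 109.67608843177847
screws [[553.8 167.7  37. ]
 [632.7 195.4  37. ]
 [581.   88.4  37. ]
 [660.5 116.1  37. ]] [607.0017261  141.86693387  37.        ]
108.96047745486939
109.32635626284565
-70.65660753427036
-70.75545880511996
col centre approx [606.67985644 143.66910001 150.        ]
[592.63157869 138.56720863 150.        ]
[620.72646915 148.77858708 150.        ]
35 [606.66818409 141.67150864] 0.14315131460337627
2030 [[593.10957062 128.56489916 149.71321194]
 [620.38307815 161.80528487 409.93371797]]
```

Run:
```python
from h import *
from bench import sense
for _ in range(3): s=sense();print(s["tool_pos"],s["tcp_rot"])
ci=np.load("w6ci.npy",allow_pickle=True).item();C=cloud(ci,np.load("w6.npy"));p=cv2.imread("pics/w6.png")
Rt=E([180,0,110]); q=(C-np.array([626,84,250]))@Rt
m=(abs(q[...,0])<32)&(abs(q[...,1])<32)&(abs(q[...,2])<80)
k=q[m];print("z hist",np.histogram(k[:,2],bins=np.arange(-80,40,4)))
zt=np.percentile(k[:,2],[1,5,10]);print(zt)
t=k[(k[:,2]<zt[1]+3)]
for z0 in (-65,-60,-55): 
    kk=k[abs(k[:,2]-z0)<3]; 
    if len(kk)>50: print(z0,len(kk),np.percentile(kk[:,:2],[1,99],axis=0))
f=q[(abs(q[...,0]+3-10)<22)&(abs(q[...,1])<24)&(q[...,2]>-50)&(q[...,2]<40)&m]
print("front face x by z:",[ (z,np.percentile(f[abs(f[:,2]-z)<3][:,0],[50,95]).round(1),np.percentile(f[abs(f[:,2]-z)<3][:,1],[1,99]).round(1)) for z in range(-60,36,6) if (abs(f[:,2]-z)<3).sum()>20])
cv2.imwrite("pics/w6s.png",cv2.resize(p[220:430,220:430],(600,600),interpolation=2))
```

```text
[625.95967265  83.45476526 249.9263283 ] [1.79999172e+02 1.33781359e-03 1.09952387e+02]
[625.95967265  83.45476526 249.9263283 ] [1.79999172e+02 1.33781359e-03 1.09952387e+02]
[625.95967265  83.45476526 249.9263283 ] [1.79999172e+02 1.33781359e-03 1.09952387e+02]
z hist (array([ 465,  657,  518,  533,  304, 3952, 5520, 1734, 1531, 1383, 1250,
       1123, 1030,  928,  772,  672,  362,  262,  265,  183,   61,   57,
        206,  158,  129,  121,  112,  114,   34]), array([-80, -76, -72, -68, -64, -60, -56, -52, -48, -44, -40, -36, -32,
       -28, -24, -20, -16, -12,  -8,  -4,   0,   4,   8,  12,  16,  20,
        24,  28,  32,  36]))
[-77.25819183 -71.19121025 -60.37766535]
-65 686 [[  7.34459095 -31.78913706]
 [ 14.35802267  31.83864909]]
-60 1403 [[-18.9568495  -30.5997031 ]
 [ 20.69515941  30.72283775]]
-55 9286 [[-22.73267976 -26.18938888]
 [ 22.98108721  26.58144567]]
front face x by z: [(-48, array([22.3, 23.1]), array([-22.4,  22.4])), (-42, array([22.4, 23.1]), array([-22.2,  22.3])), (-36, array([22.5, 23.2]), array([-22.4,  22.2])), (-30, array([22.6, 23.2]), array([-22.3,  22.4])), (-24, array([22.7, 23.3]), array([-22.5,  22.4])), (-18, array([22.8, 23.3]), array([-22.5,  22.4])), (-12, array([21. , 22.9]), array([-22.4,  17.6])), (-6, array([21. , 22.1]), array([-10.1,  10.4])), (0, array([20.7, 21.9]), array([-12.5,  13.7])), (6, array([19.2, 21.2]), array([ 4.5, 15.9])), (12, array([17.8, 20.9]), array([-18.1,  17.1])), (18, array([18.6, 21.2]), array([-19.3,  18.9])), (24, array([18.7, 21.2]), array([-19.2,  19.2])), (30, array([18.6, 21.2]), array([-19.2,  19. ]))]
```

View pics/w6s.png

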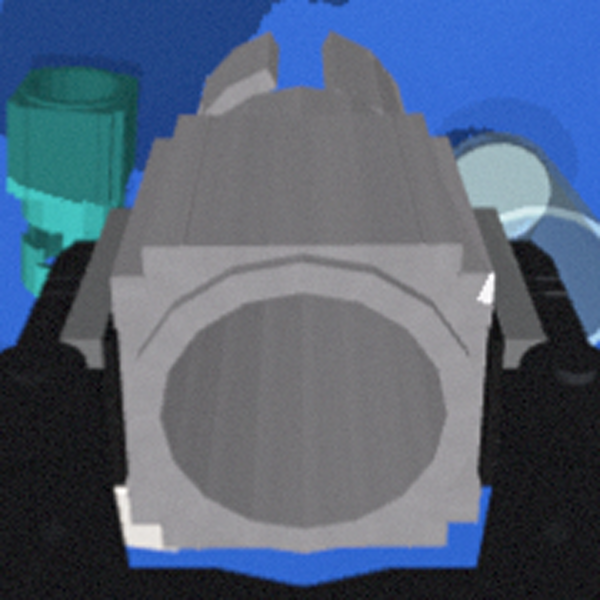

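Run:
```python
from h import *
print(rel(np.array([626,84,250.]),E([180,0,110]),[606.8,141.4,202],E([180,0,109.4])))
```

```text
(array([ 0. , -0. ,  0.6]), array([0.0605, 0.0016, 0.048 ]))
```

Request:
jog_arm(plan=[[[0, 0, 0.6], [0.03, 0.001, 0], -1], [[0, 0, 0.6], [0.0605, 0.0016, 0.01], -1], [[0, 0, 0.6], [0.0605, 0.0016, 0.03], -1], [[0, 0, 0.6], [0.0605, 0.0016, 0.048], -1], [[0, 0, 0.6], [0.0605, 0.0016, 0.048], -1], [[0, 0, 0.6], [0.0605, 0.0016, 0.048], -1]])

```text
time: 7.32
tool_pos: [607.0, 140.7, 202.2]
tcp_rot: [180.0, 0.0, 109.3]
ft_force: [-0.2, -0.3, -0.6]
finger_gap: 45.3
```

Run:
```python
from bench import *
from h import *
s=sense();print(s["time"],s["tool_pos"],s["tcp_rot"],s["ft_force"])
for n_ in("scene","top"):
    p,d=snapshot(n_); cv2.imwrite(f"pics/{n_}7.png",p);np.save(n_+"7.npy",d)
p=cv2.imread("pics/scene7.png")[200:350,350:500];q=cv2.imread("pics/top7.png")[140:260,150:270]
cv2.imwrite("pics/c7.png",np.hstack([cv2.resize(p,(400,400)),cv2.resize(q,(400,400))]))
```

```text
7.325 [607.0282107  140.69659123 202.17953432] [1.79991897e+02 9.08841902e-03 1.09342070e+02] [-0.19956556 -0.27145218 -0.56606876]
```

View pics/c7.png

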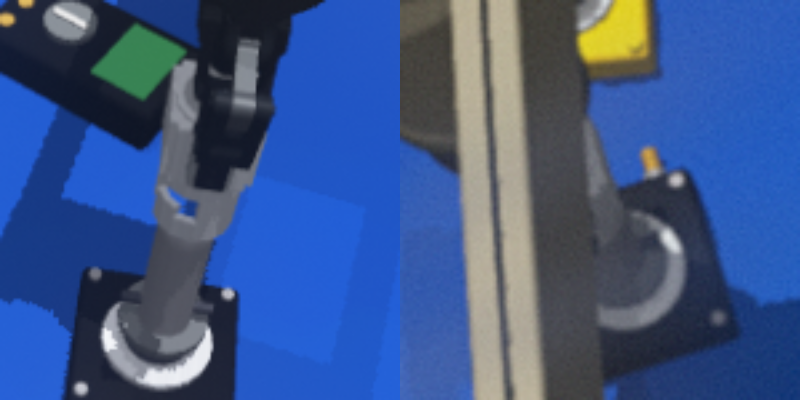

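```bash
cat > ov.py <<'E'
import sys
from bench import camera_info
from h import *
def cyl(ci,c,r,z0,z1):
    o=ci["origin"]; d=np.array(c)-o[:2]; D=np.hypot(*d); th=np.arctan2(d[1],d[0]); b=np.arcsin(r/D)
    out=[]
    for sg in(1,-1):
        a=th+np.pi/2*sg+b*sg  # tangent pt
        pt=np.array(c)+r*np.array([np.cos(a),np.sin(a)])
        out.append(proj(ci,[[*pt,z0],[*pt,z1]]))
    return out
def draw(img,ci,c,r,z0,z1,col,x0,y0,f):
    for l in cyl(ci,c,r,z0,z1):
        q=[tuple(int(round(v)) for v in (np.array(a)+.5-[x0,y0])*f*16) for a in l]
        cv2.line(img,q[0],q[1],col,1,cv2.LINE_AA,4)
E
python3 - <<'E'
from ov import *
ci=camera_info("scene"); p=cv2.imread("pics/scene7.png"); x0,y0,f=380,240,7
a=cv2.resize(p[y0:y0+85,x0:x0+85],None,fx=f,fy=f,interpolation=cv2.INTER_NEAREST)
draw(a,ci,(606.8,141.4),21.5,169,190,(0,0,255),x0,y0,f)
draw(a,ci,(606.8,141.4),16,78,150,(0,255,0),x0,y0,f)
cv2.imwrite("pics/o7.png",a)
E
```

```text
(no output)
```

View pics/o7.png

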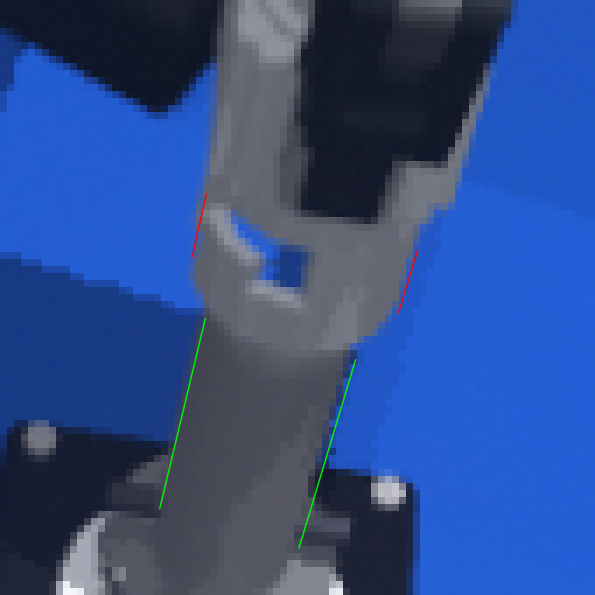

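Request:
jog_arm(plan=[[[0, 0, 0], [0, 0, 0.005], -1], [[0, 0, 0], [0, 0, 0.01], -1], [[0, 0, 0], [0, 0, 0.014], -1], [[0, 0, 0], [0, 0, 0.017], -1], [[0, 0, 0], [0, 0, 0.02], -1], [[0, 0, 0], [0, 0, 0.023], -1], [[0, 0, 0], [0, 0, 0.023], -1]])

```text
time: 8.3
tool_pos: [606.5, 141.4, 178.6]
tcp_rot: [-180.0, -0.0, 109.4]
ft_force: [-0.5, -0.8, -1.7]
finger_gap: 45.0
```

Run:
```python
from ov import *
from bench import *
s=sense();print(s["time"],s["tool_pos"],s["tcp_rot"],s["ft_force"],s["wrist_torque"])
ci=camera_info("wrist"); p,d=snapshot("wrist"); cv2.imwrite("pics/w8.png",cv2.resize(p[230:430,220:420],(600,600)))
```

```text
8.3 [606.54540186 141.42572388 178.60563996] [-1.79977207e+02 -4.10190355e-03  1.09403415e+02] [-0.46648425 -0.78557982 -1.68487302] [ 0.02342865  0.01479177 -0.01756551]
```

View pics/w8.png

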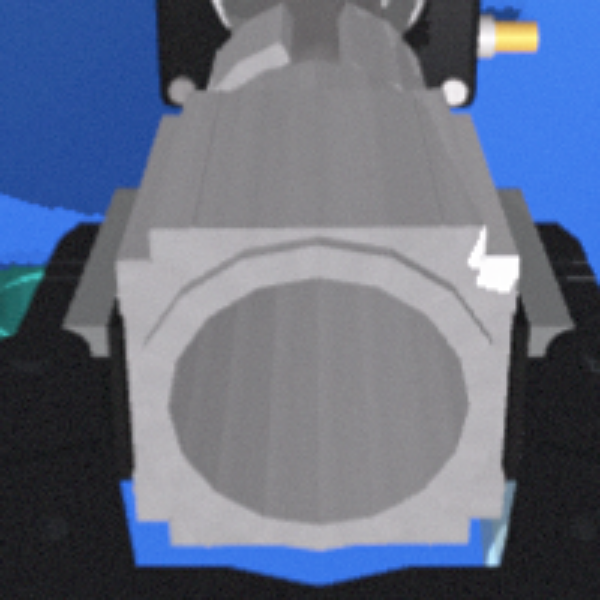

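Request:
jog_arm(plan=[[[0, 0, 0], [0, 0, 0.006], -1], [[0, 0, 0], [0, 0, 0.012], -1], [[0, 0, 0], [0, 0, 0.018], -1], [[0, 0, 0], [0, 0, 0.024], -1], [[0, 0, 0], [0, 0, 0.03], -1], [[0, 0, 0], [0, 0, 0.03], -1]])

```text
time: 9.1
tool_pos: [606.2, 141.3, 148.1]
tcp_rot: [-179.9, -0.0, 109.4]
ft_force: [0.5, 0.8, -1.2]
finger_gap: 45.0
```

Run:
```python
from ov import *
from bench import *
s=sense();print(s["time"],s["tool_pos"],s["tcp_rot"],s["ft_force"],s["wrist_torque"])
p,d=snapshot("scene"); cv2.imwrite("pics/s9.png",cv2.resize(p[220:350,360:490],(600,600)))
```

```text
9.1 [606.24861245 141.3310457  148.11331948] [-1.79932949e+02 -1.14208087e-02  1.09397510e+02] [ 0.48519717  0.78279516 -1.15491822] [-0.01459187  0.00484023 -0.02720364]
```

View pics/s9.png

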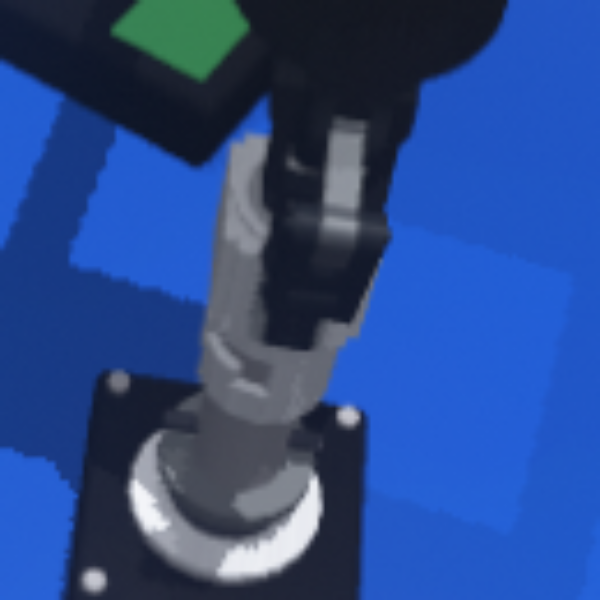

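Request:
jog_arm(plan=[[[0, 0, 0], [0, 0, 0.007], -1], [[0, 0, 0], [0, 0, 0.014], -1], [[0, 0, 0], [0, 0, 0.021], -1], [[0, 0, 0], [0, 0, 0.028], -1], [[0, 0, 0], [0, 0, 0.033], -1], [[0, 0, 0], [0, 0, 0.037], -1], [[0, 0, 0], [0, 0, 0.041], -1], [[0, 0, 0], [0, 0, 0.045], -1], [[0, 0, 0], [0, 0, 0.045], -1]])

```text
time: 10.28
tool_pos: [606.5, 141.4, 103.5]
tcp_rot: [-180.0, -0.0, 109.4]
ft_force: [-0.5, -0.1, -1.9]
finger_gap: 45.3
```

Run:
```python
from ov import *
from bench import *
s=sense();print(s["time"],s["tool_pos"],s["tcp_rot"],s["ft_force"],s["wrist_torque"])
p,d=snapshot("scene"); q,d=snapshot("wrist");cv2.imwrite("pics/s10.png",np.hstack([cv2.resize(p[240:350,365:475],(400,400),interpolation=2),cv2.resize(q[180:380,220:420],(400,400))]))
```

```text
10.275 [606.45910029 141.36553542 103.50654902] [-1.79968283e+02 -4.15454744e-03  1.09400457e+02] [-0.4789859  -0.09032166 -1.89749099] [-0.03630785  0.00020359  0.06669675]
```

View pics/s10.png

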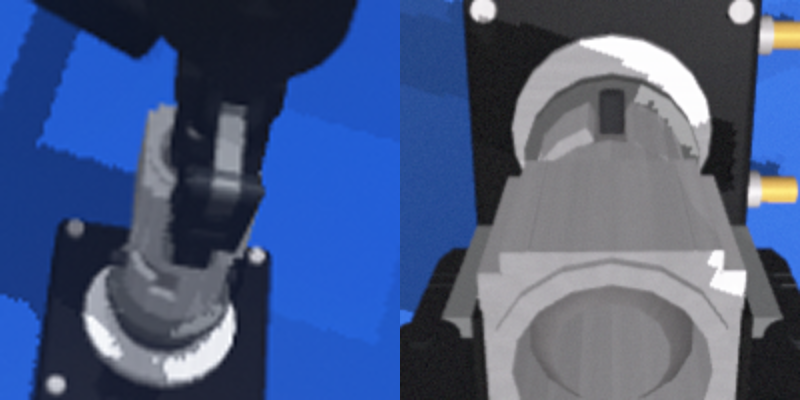

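Request:
jog_arm(plan=[[[0, 0, 0], [0, 0, 0.002], -1], [[0, 0, 0], [0, 0, 0.004], -1], [[0, 0, 0], [0, 0, 0.004], -1]])

```text
time: 10.75
tool_pos: [606.5, 141.4, 99.7]
tcp_rot: [-180.0, -0.0, 109.4]
ft_force: [-0.5, -1.0, -1.5]
finger_gap: 45.1
```

Request:
jog_arm(plan=[[[0, 0, 0], [0, 0, 0.002], -1], [[0, 0, 0], [0, 0, 0.003], -1], [[0, 0, 0], [0, 0, 0.003], -1]])

```text
time: 11.12
tool_pos: [606.9, 141.5, 97.3]
tcp_rot: [180.0, 0.0, 109.4]
ft_force: [-1.3, -1.0, 1.9]
finger_gap: 45.2
```

Request:
jog_arm(plan=[[[0, 0, 0], [0, 0, 0.002], -1], [[0, 0, 0], [0, 0, 0.003], -1], [[0, 0, 0], [0, 0, 0.003], -1]])

```text
time: 11.5
tool_pos: [607.0, 141.5, 94.1]
tcp_rot: [180.0, 0.0, 109.4]
ft_force: [-0.1, 0.2, 2.4]
finger_gap: 45.3
```

Request:
jog_arm(plan=[[[0, 0, 0], [0, 0, 0.003], -1], [[0, 0, 0], [0, 0, 0.006], -1], [[0, 0, 0], [0, 0, 0.008], -1], [[0, 0, 0], [0, 0, 0.009], -1], [[0, 0, 0], [0, 0, 0.009], -1]])

```text
time: 12.12
tool_pos: [607.1, 141.5, 85.2]
tcp_rot: [180.0, 0.0, 109.4]
ft_force: [-1.0, -0.5, 5.6]
finger_gap: 45.5
```

Run:
```python
from ov import *
from bench import *
s=sense();print(s["time"],s["tool_pos"],s["tcp_rot"],s["ft_force"],s["wrist_torque"])
q,d=snapshot("wrist");cv2.imwrite("pics/w11.png",cv2.resize(q[170:300,260:390],(600,600),interpolation=2))
```

```text
12.125 [607.06942117 141.4831418   85.20699699] [1.79951825e+02 8.55932817e-03 1.09400699e+02] [-1.0451389  -0.48441266  5.62335377] [ 0.00202366  0.0694286  -0.01178923]
```

View pics/w11.png

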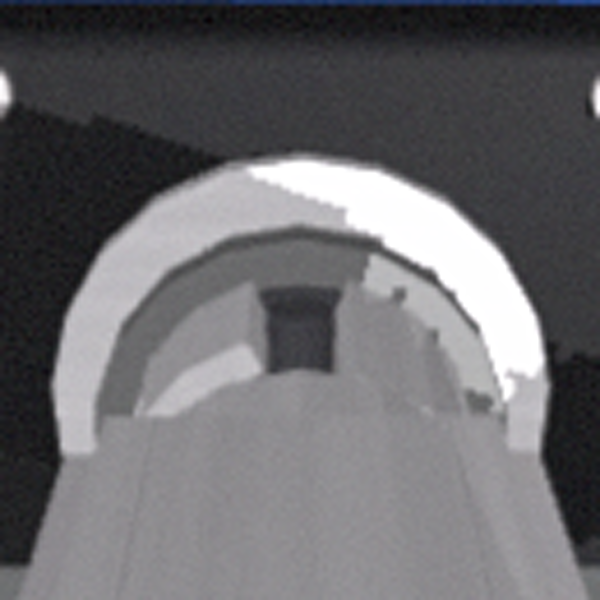

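Request:
jog_arm(plan=[[[0, 0, 0], [0, 0, 0.001], -1], [[0, 0, 0], [0, 0, 0.001], -1]])

```text
time: 12.42
tool_pos: [607.1, 141.5, 84.2]
tcp_rot: [180.0, 0.0, 109.4]
ft_force: [-0.5, 0.7, 6.9]
finger_gap: 45.5
```

Request:
jog_arm(plan=[[[0, 0, 0], [0, 0, 0.001], -1], [[0, 0, 0], [0, 0, 0.001], -1]])

```text
time: 12.68
tool_pos: [607.0, 141.5, 83.3]
tcp_rot: [180.0, 0.0, 109.4]
ft_force: [-0.8, 0.7, 6.3]
finger_gap: 45.2
```

Request:
jog_arm(plan=[[[0, 0, 0], [0, 0, 0.001], -1], [[0, 0, 0], [0, 0, 0.001], -1]])

```text
time: 12.92
tool_pos: [607.1, 141.5, 82.4]
tcp_rot: [179.9, 0.0, 109.4]
ft_force: [-0.5, -0.2, 5.6]
finger_gap: 45.4
```

Request:
jog_arm(plan=[[[0, 0, 0], [0, 0, 0.001], -1], [[0, 0, 0], [0, 0, 0.001], -1]])

```text
time: 13.18
tool_pos: [607.1, 141.5, 81.9]
tcp_rot: [179.9, 0.0, 109.4]
ft_force: [-3.1, -0.0, 10.1]
finger_gap: 45.0
```

Request:
jog_arm(plan=[[[0, 0, 0], [0, 0, 0.001], -1], [[0, 0, 0], [0, 0, 0.001], -1]])

```text
time: 13.42
tool_pos: [607.2, 141.5, 81.7]
tcp_rot: [179.9, 0.0, 109.4]
ft_force: [-5.3, -0.1, 13.8]
finger_gap: 45.4
```

Slot top touched at measured z ≈ 82.2 (17 mm down); backing up to ~15 mm and turning.

Request:
jog_arm(plan=[[[0, 0, 0], [0, 0, -0.0035], -1], [[0, 0, 0], [0, 0, -0.0035], -1], [[0, 0, 5], [0, 0, -0.0035], -1], [[0, 0, 11], [0, 0, -0.0035], -1], [[0, 0, 17], [0, 0, -0.0035], -1], [[0, 0, 23], [0, 0, -0.0035], -1], [[0, 0, 23], [0, 0, -0.0035], -1]])

```text
time: 14.3
tool_pos: [607.5, 141.4, 84.1]
tcp_rot: [179.9, -0.0, 86.3]
ft_force: [0.4, 0.2, 6.0]
finger_gap: 45.1
```

Run:
```python
from ov import *
from bench import *
s=sense();print(s["time"],s["tool_pos"],s["tcp_rot"],s["ft_force"],s["wrist_torque"])
p,d=snapshot("scene");q,d=snapshot("wrist");cv2.imwrite("pics/w12.png",np.hstack([cv2.resize(p[250:360,365:475],(400,400),interpolation=2),cv2.resize(q[150:400,200:450],(400,400),interpolation=2)]))
```

```text
14.3 [607.46752213 141.4446113   84.08668939] [ 1.79900578e+02 -1.37825848e-02  8.63050974e+01] [0.42004953 0.20980944 5.96597817] [-0.11676115 -0.14331431  0.00537569]
```

View pics/w12.png

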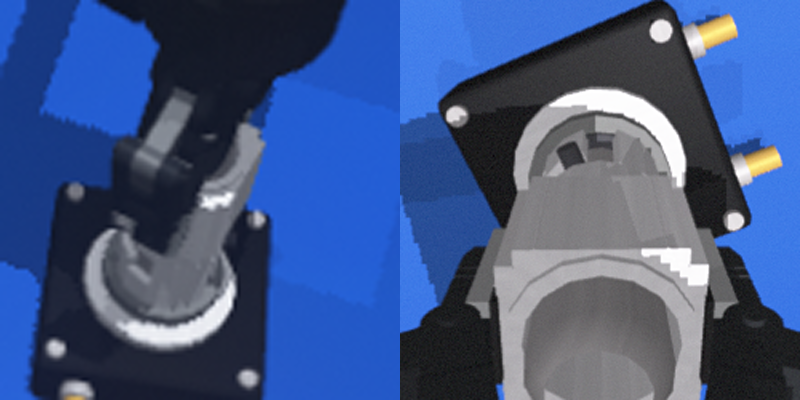

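Turned 23° freely: the pin has moved into the sideways run and torque is near zero. Continuing.

Request:
jog_arm(plan=[[[0, 0, 6], [0, 0, 0], -1], [[0, 0, 12], [0, 0, 0], -1], [[0, 0, 18], [0, 0, 0], -1], [[0, 0, 24], [0, 0, 0], -1], [[0, 0, 30], [0, 0, 0], -1], [[0, 0, 36], [0, 0, 0], -1], [[0, 0, 42], [0, 0, 0], -1], [[0, 0, 47], [0, 0, 0], -1], [[0, 0, 47], [0, 0, 0], -1]])

```text
time: 15.52
tool_pos: [607.4, 141.3, 84.0]
tcp_rot: [179.9, -0.1, 39.3]
ft_force: [0.1, -0.3, 6.3]
finger_gap: 45.1
```

Run:
```python
from bench import *
s=sense();print(s["time"],s["tool_pos"],s["tcp_rot"],s["ft_force"],s["wrist_torque"],s["joint_pos"].round(0))
```

```text
15.525 [607.42046594 141.32075657  84.04658792] [ 1.79940012e+02 -6.89898241e-02  3.93190614e+01] [ 0.07639202 -0.27025405  6.27669291] [-0.22386786 -0.03746856  0.03253195] [ 8. 16. 89. -0. 75. 59.]
```

Request:
jog_arm(plan=[[[0, 0, 2.5], [0, 0, 0], -1], [[0, 0, 5], [0, 0, 0], -1], [[0, 0, 5], [0, 0, 0], -1]])

```text
time: 15.9
tool_pos: [607.5, 141.3, 84.0]
tcp_rot: [179.9, -0.1, 34.4]
ft_force: [0.6, 0.3, 6.2]
finger_gap: 45.0
```

Request:
jog_arm(plan=[[[0, 0, 1], [0, 0, 0], -1], [[0, 0, 1.5], [0, 0, 0], -1], [[0, 0, 1.5], [0, 0, 0], -1]])

```text
time: 16.27
tool_pos: [607.5, 141.3, 84.1]
tcp_rot: [179.9, -0.1, 32.9]
ft_force: [0.2, -0.6, 6.5]
finger_gap: 45.2
```

Run:
```python
from bench import *
from h import *
s=sense();print(s["time"],s["tool_pos"],s["tcp_rot"],s["ft_force"],s["wrist_torque"])
p,d=snapshot("scene");q,d=snapshot("wrist");cv2.imwrite("pics/w13.png",np.hstack([cv2.resize(p[250:360,365:475],(400,400),interpolation=2),cv2.resize(q[150:400,200:450],(400,400),interpolation=2)]))
```

```text
16.275 [607.47643112 141.29679515  84.07792721] [ 1.79939551e+02 -7.99004922e-02  3.28896312e+01] [ 0.17318091 -0.58577736  6.54470125] [-0.14387705 -0.09740962  0.02950944]
```

View pics/w13.png

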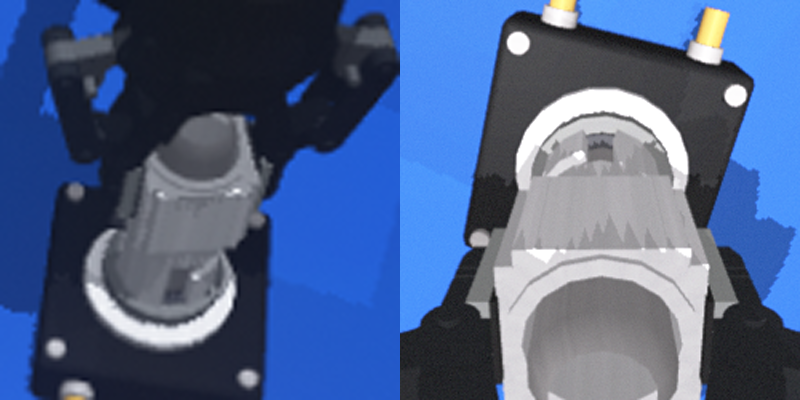

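Request:
jog_arm(plan=[[[0, 0, 0], [0, 0, -0.002], -1], [[0, 0, 0], [0, 0, -0.004], -1], [[0, 0, 0], [0, 0, -0.006], -1], [[0, 0, 0], [0, 0, -0.0075], -1], [[0, 0, 0], [0, 0, -0.0075], -1]])

```text
time: 17.0
tool_pos: [607.0, 141.4, 91.2]
tcp_rot: [180.0, -0.0, 32.9]
ft_force: [1.9, -0.3, 4.2]
finger_gap: 45.2
```

Request:
jog_arm(plan=[[[0, 0, 0], [0, 0, -0.001], -1], [[0, 0, 0], [0, 0, -0.001], -1]])

```text
time: 17.25
tool_pos: [606.6, 141.4, 91.9]
tcp_rot: [-180.0, 0.0, 32.9]
ft_force: [2.5, -0.3, 4.2]
finger_gap: 45.2
```

Request:
jog_arm(plan=[[[0, 0, 0], [0, 0, -0.001], -1], [[0, 0, 0], [0, 0, -0.001], -1]])

```text
time: 17.5
tool_pos: [606.6, 141.4, 92.9]
tcp_rot: [-180.0, 0.0, 32.9]
ft_force: [0.8, 0.0, 3.5]
finger_gap: 45.1
```

Request:
jog_arm(plan=[[[0, 0, 0], [0, 0, -0.0008], -1], [[0, 0, 0], [0, 0, -0.0008], -1]])

```text
time: 17.75
tool_pos: [606.5, 141.4, 93.2]
tcp_rot: [-180.0, 0.0, 32.9]
ft_force: [4.2, -0.2, -0.4]
finger_gap: 45.5
```

Pocket floor reached (force went to −0.4 N at z=93.2, matching 6 mm down). Easing off 0.5 mm and releasing.

Request:
jog_arm(plan=[[[0, 0, 0], [0, 0, 0.0005], -1], [[0, 0, 0], [0, 0, 0.0005], 1], [[0, 0, 0], [0, 0, 0.0005], 1], [[0, 0, 0], [0, 0, 0.0005], 1], [[0, 0, 0], [0, 0, 0.0005], 1], [[0, 0, 0], [0, 0, 0.0005], 1], [[0, 0, 0], [0, 0, 0.0005], 1]])

```text
time: 18.62
tool_pos: [606.7, 141.4, 93.3]
tcp_rot: [180.0, -0.0, 32.9]
ft_force: [-0.6, 0.1, 0.3]
finger_gap: 85.5
```

Run:
```python
from bench import *
from h import *
s=sense();print(s["time"],s["tool_pos"],s["tcp_rot"],s["ft_force"],s["wrist_torque"],s["finger_gap"])
p,d=snapshot("scene");q,d=snapshot("wrist");cv2.imwrite("pics/w14.png",np.hstack([cv2.resize(p[230:360,355:485],(400,400),interpolation=2),cv2.resize(q[150:430,180:460],(400,400),interpolation=2)]))
```

```text
18.625 [606.73833499 141.43459445  93.30105863] [ 1.79996947e+02 -7.25213741e-03  3.29011887e+01] [-0.57752354  0.14830758  0.31493578] [-0.06102634  0.02329448  0.04699293] 85.49359991629646
```

View pics/w14.png

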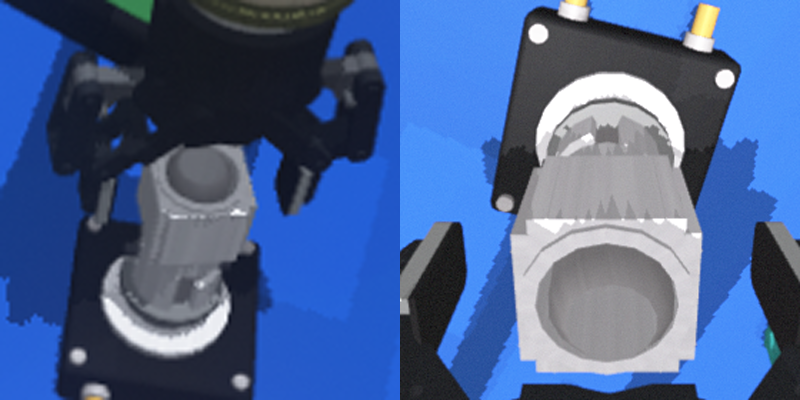

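Released and free. Retract straight up.

Request:
jog_arm(plan=[[[0, 0, 0], [0, 0, -0.02], 1], [[0, 0, 0], [0, 0, -0.05], 1], [[0, 0, 0], [0, 0, -0.09], 1], [[0, 0, 0], [0, 0, -0.13], 1], [[0, 0, 0], [-0.05, 0, -0.16], 1], [[0, 0, 0], [-0.08, 0, -0.16], 1], [[0, 0, 0], [-0.08, 0, -0.16], 1]])

```text
time: 19.6
tool_pos: [539.1, 97.2, 255.9]
tcp_rot: [179.9, -0.2, 32.8]
ft_force: [-0.1, -0.3, 0.1]
finger_gap: 85.3
```

Run:
```python
from bench import *
from h import *
from scipy.optimize import least_squares
s=sense();print(s["time"],s["tool_pos"],s["ft_force"])
ci=camera_info("wrist");q,d=snapshot("wrist");cv2.imwrite("pics/w15.png",q);p,_=snapshot("scene");cv2.imwrite("pics/s15.png",p)
c=cloud(ci,d).reshape(-1,3); k=c[(abs(c[:,0]-606.5)<30)&(abs(c[:,1]-141.3)<30)&(c[:,2]>45)&(c[:,2]<165)]
h,b=np.histogram(k[:,2],bins=np.arange(60,166,3));print(list(zip(b,h)))
t=k[(k[:,2]>142)&(k[:,2]<156)]
m=(abs(c[:,0]-606.5)<40)&(abs(c[:,1]-141.3)<40)&(c[:,2]>143)&(c[:,2]<153)
pts=c[m][:,:2].astype(np.float32);print(len(pts),cv2.minAreaRect(pts),np.median(c[m][:,2]))
```

```text
19.6 [539.14570968  97.20044788 255.90841756] [-0.09529983 -0.30877381  0.05604124]
[(np.int64(60), np.int64(225)), (np.int64(63), np.int64(0)), (np.int64(66), np.int64(0)), (np.int64(69), np.int64(0)), (np.int64(72), np.int64(0)), (np.int64(75), np.int64(1)), (np.int64(78), np.int64(96)), (np.int64(81), np.int64(133)), (np.int64(84), np.int64(0)), (np.int64(87), np.int64(0)), (np.int64(90), np.int64(0)), (np.int64(93), np.int64(4)), (np.int64(96), np.int64(3)), (np.int64(99), np.int64(5)), (np.int64(102), np.int64(8)), (np.int64(105), np.int64(14)), (np.int64(108), np.int64(8)), (np.int64(111), np.int64(15)), (np.int64(114), np.int64(17)), (np.int64(117), np.int64(15)), (np.int64(120), np.int64(17)), (np.int64(123), np.int64(25)), (np.int64(126), np.int64(18)), (np.int64(129), np.int64(27)), (np.int64(132), np.int64(37)), (np.int64(135), np.int64(22)), (np.int64(138), np.int64(39)), (np.int64(141), np.int64(40)), (np.int64(144), np.int64(177)), (np.int64(147), np.int64(1626)), (np.int64(150), np.int64(850)), (np.int64(153), np.int64(320)), (np.int64(156), np.int64(21)), (np.int64(159), np.int64(0)), (np.int64(162), np.int64(0))]
2669 ((606.650634765625, 143.03135681152344), (45.80402374267578, 46.111812591552734), 33.067901611328125) 149.19290711376885
```

View pics/w15.png

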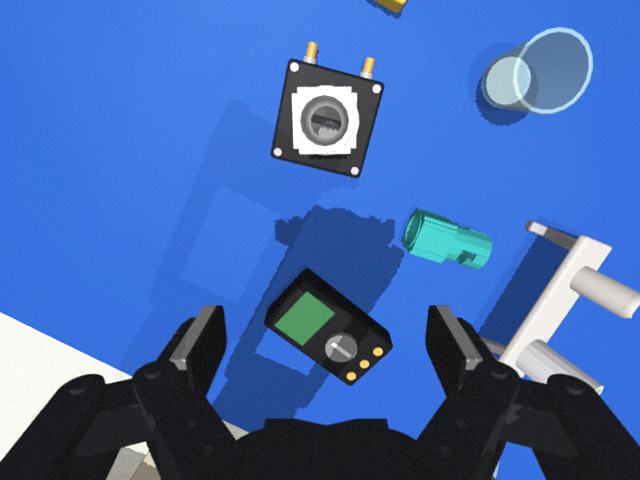

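View pics/s15.png

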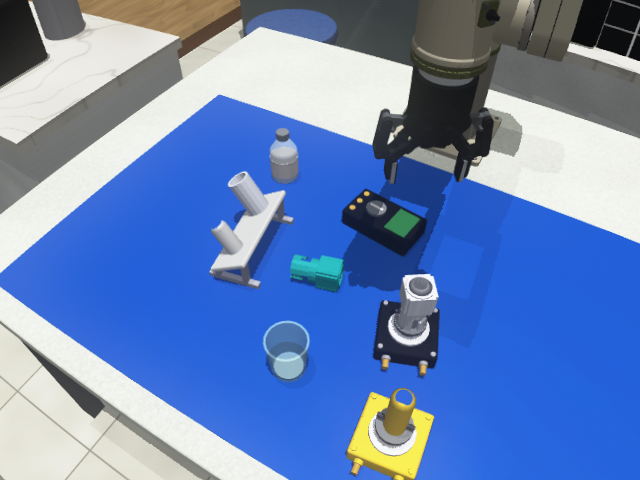

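```bash
python3 -c "
from bench import *
print(hand_in(), sense()['time'])"
```

```text
the job is handed in; nothing more can be done
the job is handed in; nothing more can be done
```

The slotted sleeve is on the black post, collar up and bayonet-locked. The gripper is open and clear of it, and the job is handed in at about 20 s of the 58 s allowed.

**What I did:** I gripped the sleeve on its collar flats, drew it off the peg and lowered it over the post with its slots along the cross pin. I pushed down until the pin met the slot tops (about 17 mm), eased back to about 15 mm, and turned it 76.5° clockwise. I then let it rise until the pin met the pocket floor, about 6 mm down, and opened the gripper.

**Last checks (cameras and wrist force):**
- **Height:** the sleeve's top is at about 149–150 mm; 150 mm is what a locked sleeve should show.
- **Turn:** the collar lies at 33.1° and the pin at about 109.4°, so 76.3° (1.33 rad) from the pin. That is inside the 1.11–1.51 rad range.
- **Upright:** I did not measure the tilt directly after letting go.
- **Other objects:** by eye in the last scene picture, the plain sleeve, bottle, beaker, meter and both look-alikes are where they began.

**Disagreements:**
- **Gripper geometry:** the pads really sat about 36 mm farther back than the text says. A picture showed the fingers short of the collar before I closed them, so I went 35 mm deeper.
- **Centring:** the wrist camera's last reading put the collar about 1.8 mm off my estimate of the post's axis. This is within the roughly 2 mm calibration.
- **Stop:** I felt no hard stop by 76.5° and turned no further. The sleeve rose freely into the pocket from there.

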